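Clamp a handle blank with the recessed knob

TASK

Stand the small two-ply wooden handle blank upright on the bed of the clamping jig, square and centred between the yellow sprung pad and the wooden stop, and let go of it. Then reach into the well and turn the red knob clockwise until the jaw holds the blank firmly against the stop, with the yellow pad pushed about half-way back on its springs, no harder; leave it clamped. Do not lean on the wooden well with the gripper, and leave the cups, the glue bottle and the offcut alone.

Things in the scene. Friction and masses are not known exactly. Their poses are not given: they have to be found in the camera images.
- jig: Clamping jig fixed to the table. Origin: on the table, z up. Base board 100 mm (x) by 260 mm (y, -133 to +127 mm), 12 mm thick; its top is the bed. Along its y axis, all centred on x = 0: wooden well with the knob (y = -73 mm), blue jaw with yellow sprung pad, dark wooden stop at the +y end. Turning the knob brings the pad up in +y, which slides the blank against the stop.
- place (a point): Spot on the bed (12 mm above the table) between open pad and stop, at jig x = 0, y = 51 mm; axes as the jig's. A blank standing here, its 30 mm thickness along y, clears pad and stop by 6 mm or more. Open pad's face: 21 mm from here on the -y side. Pad and stop are 36 mm wide, 41 and 44 mm high, so the blank's two ends (x = -25, +25 mm) stand out beyond them and can be held by the gripper.
- stop_near (a point): Nearest place of the stop's face: point on the bed at jig y = 72 mm. The stop, a dark wooden block 36 mm wide, 20 mm thick, 44 mm high, is bolted on anew each time: its face (towards -y) lies 0 to 16 mm beyond this point, not measured. Its steel foot is 60 mm wide, 10 mm high and starts 2 mm behind the face.
- collar: Wooden well around the knob: fixed square block 104 by 104 mm, underside (origin, at the centre of the well) 12 mm and rim 62 mm above the table, with a round hole 84 mm across going down to the bed. Fully open fingers may not fit in it: open them only part-way before going in. Not to be leaned on (20 N at most).
- knob_grip (a point): Middle of the knob's red bar grip, on its vertical turning axis, 37.5 mm above the table. Bar 46 mm long (along this point's x), 14 mm thick (its y), from 24 to 51 mm above the table; its top lies 11 mm below the well's rim. Under it a steel boss 40 mm across reaches 21 mm above the table. The point turns with the knob; at knob angle 0 its axes are the jig's.
- knob (a joint): Knob angle, rad: 0 at the start (jaw open), grows clockwise seen from above, at most 2.9. 14 mm of jaw travel per rad. Stays where left. Friction 0.37 N m while turning (a paused hand feels less, 0.15 to 0.3). The blank meets the stop at 0.85 to 2.0 rad, found by feel: the torque jumps by 0.05 to 0.1 N m, then climbs by about 0.2 N m per rad. Pad half-way back: 0.43 rad past the meeting.
- jaw: Blue jaw, 36 mm wide, 20 mm thick, sliding along the jig's y. Origin: foot of its front face, on the bed, at jig y = 8 mm when the knob is at 0. Carries the yellow pad (8 mm thick), whose front face stands 22 mm ahead of the jaw's; the pad yields at 8 N, then 1.5 N per mm, 26 N when fully pushed back by 12 mm. Half-way back = 6 mm = 17 N, the wanted clamping (3 to 9 mm will do).
- blank: Loose handle blank, light and dark wood glued face to face, 50 mm (its x) by 30 mm (its y, across the glue line) by 45 mm (its z, upright), about 60 g. Origin at its centre. Starts upright on the table on the robot's side of the jig. Either face may point to the stop.
- cup_a: White cup, 80 mm across, 88 mm high, to be left alone. Origin at the centre of its underside.
- cup_b: White cup like the other, to be left alone. Origin at the centre of its underside.
- glue: Glue bottle, white with yellow label, 56 mm across, 130 mm high, to be left alone. Origin at the centre of its underside.
- offcut: Wood offcut 120 (its x) by 35 by 22 mm lying flat, to be left alone. Origin at the centre of its underside.
Mind the look-alikes: they are no part of the job. Of the things that look like the blank, take the one that is farthest from the robot's base at the start.

How it is judged:
By the outcome, as a careful person would: the job done as asked, in the order asked, and still so for the second after the job is handed in, with the robot touching nothing.
It also fails if it takes over 72 s, if anything falls off the work surface, if the arm or the gripper's body presses on something with over 40 N, if the wrist force passes 120 N, or if a joint passes its speed limit or range.

ROBOT

A 7-joint arm with a two-finger parallel gripper is mounted at the origin on the work surface. World frame = base frame: x ahead of the robot, y to its left, z up, the work surface at z = 0. Lengths are in mm, angles in rad, forces in N, time in s.
With the tool pointing down it reaches from about 400 to 925 mm from the base axis. Payload 4.1 kg.
Tool frame: the origin (TCP) lies midway between the tips of the shut fingers; the grasp point (between the pads) lies 19 mm behind it; z points along the fingers, y is the line along which they close (so a half turn about z gives the same grasp; the last joint's range is limited). The gripper opens to 85 mm and grips with 20 to 120 N. Pads are 22 mm wide; open, the fingers measure 114 mm over their backs; the gripper's body (76 mm by 85 mm) begins 54 mm behind the grasp point. The pads swing forward as they close: fully open they stand 13 mm farther back than shut.
Start: joints at [1.029, 0.398, 0.045, 1.537, -0.019, 1.207, -0.051], TCP at [278.546, -587.329, 231.347] pointing down, gripper open.
Joint ranges: [-2.82, 2.82], [-0.49, 2.23], [-1.37, 1.46], [0, 2.46], [-1.36, 4.5], [0.23, 2], [-2.94, 2.94]. Speed limits (rad/s): [2.57, 2.57, 3.14, 3.14, 3.14, 3.14, 3.14].

INTERFACE

Orientations are given as a rotation vector (axis times angle).
In Python, from rig import manip, viewer, search_frame, trace gives the robot as it stands.
- The arm moves only by the shell command python3 -m pendant 'ROWS'. ROWS is JSON, a list of rows, each a list of 7 numbers: the turn, a rotation vector about the tool's x, y, z in rad, then the shift along the tool's x, y, z in cm, then the closure, from -1 (fully open) to 1 (shut). In form: [[wx, wy, wz, x, y, z, hand], ...]. A call has 1 to 12 rows; each row shifts and turns the commanded pose from where the row before left it, along the tool's axes as they then stand; what a row does not reach is not made up. A row lasts 1/12 s, in which the tool goes at most 41.7 mm and 7.16 degrees, less where a joint would pass 70% of its speed; a pose out of reach is approached as far as the arm can. A call is refused whole if a number of a shift passes 4.17 or a number of a turn 0.125, either way. A call with a gripper value outside its range is refused whole. The fingers move at their own pace and stop on an object; the grip force is fixed at half the most. Time passes only in rows, so rows that do not move let the fingers close. It gives the time, the measured TCP pose, the force, the opening and the grip force at its end, in the units of the state.
- manip.get_obs(): the state, without advancing time (a new reading comes with each control period).
- viewer.capture(name): name is "scene" or "top" or "wrist"; returns a dict with "frame" (384x512x3 uint8, blue, green, red), "z_map" (384x512 float32, mm along the optical axis (not along the pixel's ray), 0 where there is no reading), "fx", "fy", "cx", "cy" (pixels), "R" (3x3) and "t" (3): a world point X has camera coordinates R X + t; the wrist camera has in their place "tool_from_camera" (4x4, takes a point from camera to tool coordinates, whose origin is the TCP and whose axes are the flange's). Camera axes: x right, y down, z forward; pixel columns grow to the right and rows downward; lengths in mm; the calibration is good to about 2 mm. The wrist camera is an equidistant fisheye: a pixel r from the principal point sees the ray r / f radians off the axis. A picture is of the moment at which its call begins: read the wrist's pose just before it.
- manip.hand_in(): hands the job in; it is judged then, once.
Trained networks look in a picture, given as the dict that the camera call returned (one of the last four; its "shot" number tells which), for a name from the list of things; names that differ only in an ending like _2 or _b are one class to them, and where a whole thing is asked for, a point or a joint stands for the part that bears it (a point fixed in the world has none). Each returns a list of dicts, best first, with "conf" (0 to 1); they miss things now and then, are a little off and sometimes report something else, mostly with a low value. They report only what shows in the picture. A call takes as long as a camera call. They do not tell look-alikes from the thing itself.
- search_frame(picture, label): "box" ([centre column, centre row, width, height] in pixels, round what is visible of it).
- trace(picture, label): "region" (384x512 bool, what is visible of it) and "box" ([centre column, centre row, width, height] in pixels, round what is visible of it).
The state is a dict: "time_s": time; "q": joint angles; "qd": joint speeds; "joint_torque": joint torques, N m; "position": TCP position; "tcp_rot": TCP orientation; "force": force on the tool from outside, world axes, zero at the start; "wrist_torque": the same for the moment, N m; "finger_gap": opening from 0.0 (shut) to 1.0 (fully open); "gripper_force": force on a finger pad.
Only numpy, scipy, OpenCV 4.12 (cv2) and the standard library are available. Lean on these libraries where they do the work, as an engineer would, in place of code of your own. Each camera call takes 0.05 s, during which the arm holds its last target. There are 200 camera calls.

## Working session

There is one attempt and no reset: what is moved stays moved. The work goes in short steps, Python scripts to look and compute and a shell command to move; the robot and the scene stay as the last step left them, time stands still between calls to the robot, and variables do not carry over. Pictures are saved under pics/ and viewed, at most 10 in all, crops included, and the job is handed in when it is done.

```bash
ls; mkdir -p pics; cat > h.py <<'E'
import numpy as np, cv2
from rig import manip, viewer, search_frame, trace
from scipy.spatial.transform import Rotation as Ro
def pts(p,m):
    v,u=np.nonzero(m&(p["z_map"]>0)); z=p["z_map"][v,u]
    c=np.stack([(u-p["cx"])/p["fx"]*z,(v-p["cy"])/p["fy"]*z,z],1)
    return (c-np.array(p["t"]).ravel())@np.array(p["R"])
E
python3 - <<'E'
from h import *
o=manip.get_obs(); print({k:np.round(v,3) for k,v in o.items()})
im=[]
for n in ["scene","top"]:
    p=viewer.capture(n); im.append(p["frame"])
    for l in ["blank","jig","collar","knob_grip","jaw","cup_a","glue","offcut","stop_near"]:
        try: r=trace(p,l)
        except Exception as e: print(l,e); continue
        for d in r:
            if d["conf"]<.2: continue
            P=pts(p,d["region"])
            print(n,l,round(d["conf"],2),np.round(d["box"]),np.round(np.median(P,0)) if len(P) else "", np.round(np.percentile(P,[3,97],axis=0)).tolist() if len(P) else "")
cv2.imwrite("pics/a.png",im[0]);cv2.imwrite("pics/b.png",im[1])
E
```

```text
pics
{'time_s': np.float64(0.0), 'q': array([ 1.029,  0.399,  0.045,  1.538, -0.019,  1.207, -0.051]), 'qd': array([-0.   , -0.004,  0.001, -0.   , -0.002, -0.001,  0.003]), 'joint_torque': array([-0.0000e+00, -4.7512e+01,  1.3650e+00, -2.5422e+01,  1.1000e-02,
        9.0000e-03, -0.0000e+00]), 'position': array([ 278.226, -586.718,  230.252]), 'tcp_rot': array([-3.063e+00, -6.900e-01,  1.000e-03]), 'force': array([-0.014,  0.605, -0.199]), 'wrist_torque': array([-0.054, -0.068, -0.016]), 'gripper_force': np.float64(0.0), 'finger_gap': np.float64(1.001)}
scene blank 0.83 [257. 157.  17.  21.] [368.   9.  41.] [[342.0, -8.0, 9.0], [384.0, 30.0, 47.0]]
scene blank 0.59 [291. 151.  17.  20.] [342. 125.  36.] [[308.0, 101.0, 0.0], [358.0, 153.0, 46.0]]
scene blank 0.5 [281. 173.  16.  15.] [438.  85.  41.] [[407.0, 71.0, 4.0], [453.0, 101.0, 46.0]]
scene blank 0.5 [153. 189.  28.  32.] [ 483. -300.   56.] [[453.0, -333.0, 10.0], [526.0, -264.0, 88.0]]
scene jig 0.7 [263. 232.  81.  39.] [623.  30.  12.] [[567.0, -88.0, 5.0], [672.0, 120.0, 52.0]]
scene collar 0.7 [235. 222.  46.  44.] [
[... 1470 characters left out ...]
top cup_a 0.76 [381. 206.  39.  36.] [ 492. -312.   48.] [[454.0, -332.0, 3.0], [523.0, -261.0, 89.0]]
top cup_a 0.66 [125. 215.  43.  34.] [466. 311.  48.] [[430.0, 260.0, 4.0], [498.0, 332.0, 89.0]]
top cup_a 0.42 [255. 163. 108.  56.] [605.  23.  12.] [[566.0, -103.0, 8.0], [666.0, 122.0, 53.0]]
top glue 0.75 [113. 149.  34.  37.] [625. 330.  86.] [[607.0, 315.0, 11.0], [653.0, 354.0, 131.0]]
top glue 0.21 [217. 234.  18.  24.] [424.  87.  45.] [[402.0, 72.0, 1.0], [450.0, 103.0, 47.0]]
top offcut 0.73 [401. 150.  18.  48.] [ 641. -367.   21.] [[586.0, -391.0, 1.0], [700.0, -346.0, 24.0]]
top stop_near 0.91 [248. 161.  99.  41.] [605.  25.  12.] [[568.0, -97.0, 9.0], [665.0, 122.0, 53.0]]
```

```bash
python3 - <<'E'
from h import *
def rect(P,n):
    r=cv2.minAreaRect(P[:,:2].astype(np.float32)); print(n,len(P),np.round(r[0],1),np.round(r[1],1),round(r[2],1))
for n in ["top","scene"]:
    p=viewer.capture(n); A=pts(p,np.ones((384,512),bool))
    def box(x0,x1,y0,y1,z0,z1): return A[(A[:,0]>x0)&(A[:,0]<x1)&(A[:,1]>y0)&(A[:,1]<y1)&(A[:,2]>z0)&(A[:,2]<z1)]
    rect(box(395,465,60,115,41,50),n+" blank top"); rect(box(520,680,-150,-10,58,66),n+" collar rim")
    rect(box(560,680,60,150,50,60),n+" stop top");rect(box(560,680,-15,60,48,58),n+" jaw/pad top");rect(box(560,640,-100,-40,47,55),n+" knob top")
    rect(box(540,700,-20,150,9,16),n+" bed"); rect(box(340,400,-20,40,41,50),n+" near2")
    K=box(560,680,60,150,50,60); print(K.min(0).round(),K.max(0).round())
    if n=="top": cv2.imwrite("pics/top.png",cv2.resize(p["frame"][120:310,100:410],None,fx=2.5,fy=2.5,interpolation=cv2.INTER_CUBIC))
    else: cv2.imwrite("pics/scene.png",cv2.resize(p["frame"][120:270,180:330],None,fx=4,fy=4,interpolation=cv2.INTER_CUBIC))
E
```

```text
top blank top 274 [427.1  88.4] [49.9 29.5] 5.6
top collar rim 926 [596.8 -69.8] [103.8 104.8] 80.3
top stop top 125 [623.9  90.4] [19.6 36. ] 80.2
top jaw/pad top 172 [610.4  11.1] [42.1 37.2] 80.8
top knob top 132 [611.7 -61.6] [51.6 65.2] 62.5
top bed 1575 [616.5  49.7] [158.  102.2] 79.9
top near2 257 [356.4  11.5] [29.8 49.6] 56.3
[605.  78.  50.] [643. 102.  58.]
scene blank top 112 [427.1  86.9] [51.  29.9] 6.6
scene collar rim 548 [596.7 -71.3] [103.8 109. ] 80.2
scene stop top 81 [625.4  89.4] [19.5 37.5] 82.9
scene jaw/pad top 111 [596.8   9.7] [45.8 71.2] 88.8
scene knob top 74 [598.3 -70.9] [56.5 76.9] 87.0
scene bed 887 [618.3  52.9] [146.9 100.4] 79.7
scene near2 85 [359.4   8.8] [30.3 48.4] 55.7
[607.  78.  50.] [644. 101.  60.]
```

View pics/top.png

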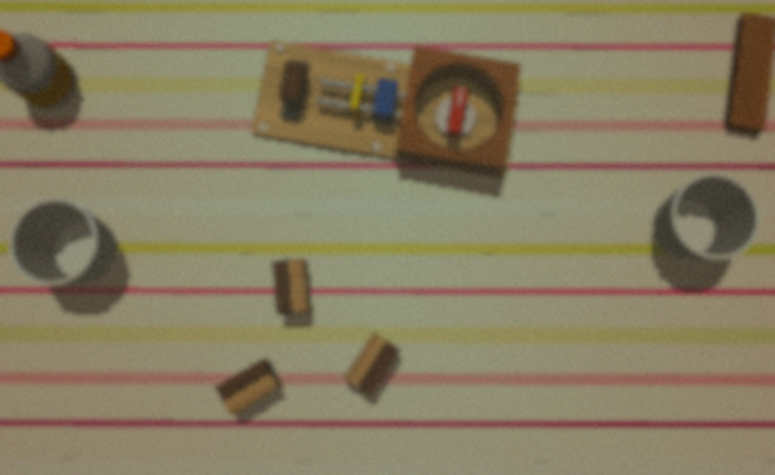

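View pics/scene.png

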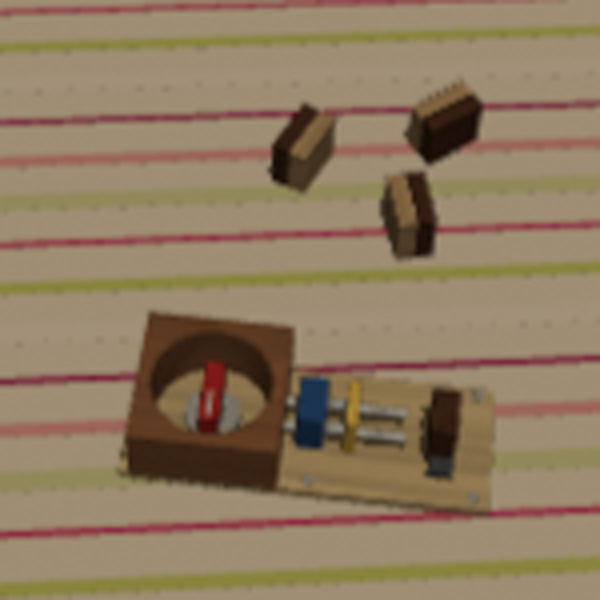

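Candidates (top crop): A (291,287) → world (427,88); B (250,388) → (335,126); C (372,367) → (356,11). A is farthest from the base (436 mm against about 358 and 357), so I take A. The jig shows the well at (460,112), the pad at (358,92) and the stop at (294,85).

```bash
cat >> h.py <<'E'
def go(x,y,z,head,o=None):
    "tool-frame shift (cm) and turn needed; head = wanted heading of tool y, deg"
    o=o or manip.get_obs(); R=Ro.from_rotvec(o["tcp_rot"]); M=R.as_matrix()
    h=np.deg2rad(head); c,s=np.cos(h),np.sin(h)
    T=Ro.from_matrix(np.array([[-s,c,0],[c,s,0],[0,0,-1.]]).T)
    w=(R.inv()*T).as_rotvec(); d=np.array([x,y,z])-o["position"]
    print("t",round(o["time_s"],2),"pos",np.round(o["position"],1),"head",round(np.rad2deg(np.arctan2(M[1,1],M[0,1])),2),"F",np.round(o["force"],1),"Tz",np.round(o["wrist_torque"],2),"gap",np.round(o["finger_gap"],3),"gf",np.round(o["gripper_force"],1),"q7",round(o["q"][6],2))
    print(" turn",np.round(w,4)," shift now-axes",np.round(d@M/10,2)," shift target-axes",np.round(d@T.as_matrix()/10,2))
E
python3 -m pendant '[[0,0,-0.1225,0,0,0,-1],[0,0,-0.1225,0,0,0,-1],[0,0,-0.1225,0,0,0,-1],[0,0,-0.1225,0,0,0,-1],[0,0,-0.1225,0,0,0,-1],[0,0,-0.1225,0,0,0,-1],[0,0,-0.1225,0,0,0,-1],[0,0,-0.1225,0,0,0,-1],[0,0,-0.1225,0,0,0,-1],[0,0,-0.1225,0,0,0,-1]]'
python3 -c "
from h import *
go(430,-250,200,5.8);go(427.1,87.7,150,5.8)"
```

```text
time_s: 1.93
position: [278.5, -587.3, 231.3]
tcp_rot: [2.104, 2.333, -0.0]
force: [0.5, 0.1, -0.2]
finger_gap: 0.998
gripper_force: 0.0
t 1.93 pos [ 278.5 -587.3  231.3] head 5.91 F [ 0.5  0.1 -0.2] Tz [-0.01  0.02  0.02] gap 0.998 gf 0.0 q7 1.11
 turn [-0.      0.0001  0.0019]  shift now-axes [32.   18.54  3.13]  shift target-axes [32.03 18.48  3.13]
t 1.93 pos [ 278.5 -587.3  231.3] head 5.91 F [ 0.5  0.1 -0.2] Tz [-0.01  0.02  0.02] gap 0.998 gf 0.0 q7 1.11
 turn [-0.      0.0001  0.0019]  shift now-axes [65.62 21.73  8.13]  shift target-axes [65.66 21.61  8.13]
```

```bash
python3 -m pendant '[[0,0,0,3.2,1.85,0.3,-1],[0,0,0,3.2,1.85,0.3,-1],[0,0,0,3.2,1.85,0.3,-1],[0,0,0,3.2,1.85,0.3,-1],[0,0,0,3.2,1.85,0.3,-1],[0,0,0,3.2,1.85,0.3,-1],[0,0,0,3.2,1.85,0.3,-1],[0,0,0,3.2,1.85,0.3,-1],[0,0,0,3.2,1.85,0.3,-1],[0,0,0,3.2,1.85,0.3,-1]]'
python3 -m pendant '[[0,0,0,3.36,0.31,0.5,-1],[0,0,0,3.36,0.31,0.5,-1],[0,0,0,3.36,0.31,0.5,-1],[0,0,0,3.36,0.31,0.5,-1],[0,0,0,3.36,0.31,0.5,-1],[0,0,0,3.36,0.31,0.5,-1],[0,0,0,3.36,0.31,0.5,-1],[0,0,0,3.36,0.31,0.5,-1],[0,0,0,3.36,0.31,0.5,-1],[0,0,0,3.36,0.31,0.5,-1],[0,0,0,0,0,0,-1],[0,0,0,0,0,0,-1]]'
python3 - <<'E'
from h import *
go(427.1,87.7,14,5.8)
o=manip.get_obs(); p=viewer.capture("wrist"); cv2.imwrite("pics/w1.png",p["frame"])
M=Ro.from_rotvec(o["tcp_rot"]).as_matrix(); T=np.array(p["tool_from_camera"])
v,u=np.mgrid[:384,:512]; z=p["z_map"]; dx=u-p["cx"]; dy=v-p["cy"]; r=np.hypot(dx,dy); th=r/p["fx"]
k=np.tan(np.minimum(th,1.4))/np.maximum(r,1e-6); C=np.stack([dx*k*z,dy*k*z,z],-1)
W=(C@T[:3,:3].T+T[:3,3])@M.T+o["position"]
m=(z>0)&(W[...,2]>40)&(W[...,2]<50)&(abs(W[...,0]-427)<45)&(abs(W[...,1]-88)<30)&(th<1.3)
P=W[m]; print(len(P),cv2.minAreaRect(P[:,:2].astype(np.float32)),np.median(P,0), T.round(2).tolist())
E
```

```text
time_s: 2.77
position: [432.2, -249.3, 201.5]
tcp_rot: [2.111, 2.326, -0.0]
force: [-0.2, -1.2, -0.5]
finger_gap: 1.001
gripper_force: 0.0
time_s: 3.77
position: [429.8, 88.5, 151.4]
tcp_rot: [-2.105, -2.332, -0.001]
force: [-0.2, -0.1, 0.5]
finger_gap: 0.999
gripper_force: 0.0
t 3.77 pos [429.8  88.5 151.4] head 5.84 F [-0.2 -0.1  0.5] Tz [-0.06  0.02  0.03] gap 0.999 gf 0.0 q7 -0.31
 turn [ 0.0002 -0.0004  0.0007]  shift now-axes [-0.06 -0.28 13.74]  shift target-axes [-0.05 -0.27 13.74]
1942 ((427.8800048828125, 88.64116668701172), (50.161495208740234, 29.966938018798828), 5.771501541137695) [427.92095242  89.37234802  45.31798233] [[0.0, -0.97, -0.26, 66.16], [1.0, 0.0, 0.0, 1.72], [-0.0, -0.26, 0.97, -142.87], [0.0, 0.0, 0.0, 1.0]]
```

View pics/w1.png

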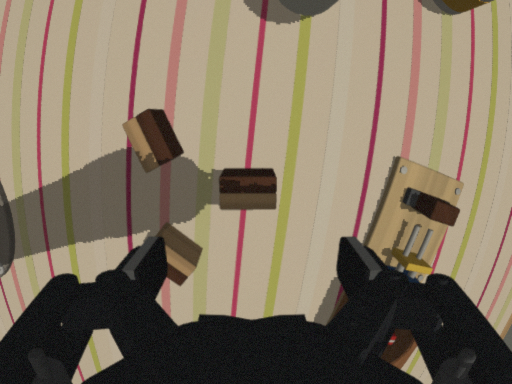

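Wrist view: chosen blank A at (248,188), midway between the fingers; look-alikes at (152,138) and (178,253). The pose agrees with the top camera, so I go down.

```bash
python3 -m pendant '[[0,0,0,0,-0.2,2,-1],[0,0,0,0,0,2.5,-1],[0,0,0,0,0,2.5,-1],[0,0,0,0,0,2.5,-1],[0,0,0,0,0,2,-1],[0,0,0,0,0,1.5,-1],[0,0,0,0,0,1,-1],[0,0,0,0,0,0.3,-1],[0,0,0,0,0,0,-1],[0,0,0,0,0,0,-1]]'
python3 -m pendant '[[0,0,0,0,0,0,1],[0,0,0,0,0,0,1],[0,0,0,0,0,0,1],[0,0,0,0,0,0,1],[0,0,0,0,0,0,1],[0,0,0,0,0,0,1],[0,0,0,0,0,0,1],[0,0,0,0,0,0,1],[0,0,0,0,0,0,1],[0,0,0,0,0,0,1]]'
python3 -c "
from h import *
go(617.7,51.9,100,-9.8)"
```

```text
time_s: 4.65
position: [428.7, 85.9, 8.9]
tcp_rot: [2.111, 2.325, 0.001]
force: [-0.2, -0.3, 0.9]
finger_gap: 0.999
gripper_force: 0.0
time_s: 5.48
position: [428.8, 86.4, 9.2]
tcp_rot: [2.11, 2.325, 0.001]
force: [-0.2, -0.3, 5.8]
finger_gap: 0.582
gripper_force: 62.3
t 5.48 pos [428.8  86.4   9.2] head 5.56 F [-0.2 -0.3  5.8] Tz [-0.04  0.22 -0.  ] gap 0.582 gf 62.3 q7 -0.55
 turn [0.0017 0.0003 0.2681]  shift now-axes [-5.27 18.48 -9.05]  shift target-axes [-0.18 19.2  -9.08]
```

```bash
python3 -m pendant '[[0,0,0,0,0,-1,1],[0,0,0,0,0,-2.5,1],[0,0,0,0,0,-3,1],[0,0,0,0,0,-2.5,1],[0,0,0.0893,0,0,0,1],[0,0,0.0893,0,0,0,1],[0,0,0.0893,0,0,0,1],[0,0,0,-0.2,2.5,0,1],[0,0,0,0,3,0,1],[0,0,0,0,3.5,0,1],[0,0,0,0,3.5,0,1],[0,0,0,0,3,0,1]]'
python3 -m pendant '[[0,0,0,0,2.5,0,1],[0,0,0,0,1.2,0,1],[0,0,0,0,0,0,1],[0,0,0,0,0,0,1]]'
python3 - <<'E'
from h import *
go(617.7,51.9,40,-9.8)
im=[]
for n in ["top","scene"]:
    p=viewer.capture(n); 
    for d in trace(p,"blank"):
        P=pts(p,d["region"]); 
        if len(P): print(n,d["conf"],np.median(P,0).round(1),cv2.minAreaRect(P[:,:2].astype(np.float32)))
    im.append(p["frame"])
cv2.imwrite("pics/s2.png",np.hstack([cv2.resize(im[0][120:220,190:310],(480,400),interpolation=2),cv2.resize(im[1][170:270,195:315],(320,267),interpolation=2)[:0] if 0 else cv2.resize(im[1][150:250,220:300],(320,400),interpolation=2)]))
E
```

```text
time_s: 6.48
position: [582.5, 57.3, 99.1]
tcp_rot: [2.403, 2.023, 0.002]
force: [0.4, -0.0, 0.5]
finger_gap: 0.579
gripper_force: 62.2
time_s: 6.82
position: [616.5, 51.7, 98.4]
tcp_rot: [-2.403, -2.023, 0.001]
force: [-0.2, -0.4, -0.2]
finger_gap: 0.575
gripper_force: 62.2
t 6.82 pos [616.5  51.7  98.4] head -9.81 F [-0.2 -0.4 -0.2] Tz [-0.01  0.02  0.  ] gap 0.575 gf 62.2 q7 -0.58
 turn [-0.0009 -0.0003 -0.0001]  shift now-axes [0.03 0.12 5.84]  shift target-axes [0.04 0.12 5.84]
top 0.64 [335.4 124.2  44.8] ((331.979248046875, 130.05377197265625), (30.372791290283203, 59.00120544433594), 30.94479751586914)
top 0.62 [356.   11.4  45. ] ((356.3284912109375, 11.829622268676758), (29.310972213745117, 49.140785217285156), 56.26907730102539)
scene 0.47 [368.6   9.2  36.7] ((357.1047058105469, 9.964439392089844), (31.5787410736084, 52.04450607299805), 57.5458869934082)
```

View pics/s2.png

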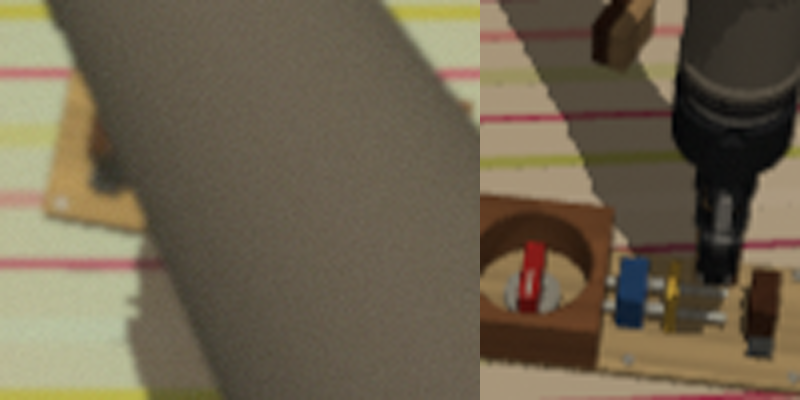

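The top view is blocked by the arm. In the scene view the hand, at (718,265), is over the gap between pad and stop. I'll measure how the blank sits in the hand with the wrist depth.

```bash
cat >> h.py <<'E'
def wrist(name=None):
    o=manip.get_obs(); p=viewer.capture("wrist"); T=np.array(p["tool_from_camera"])
    if name: cv2.imwrite(name,p["frame"])
    v,u=np.mgrid[:384,:512]; z=p["z_map"]; dx=u-p["cx"]; dy=v-p["cy"]; r=np.hypot(dx,dy); th=np.minimum(r/p["fx"],1.4)
    k=np.tan(th)/np.maximum(r,1e-6); C=np.stack([dx*k*z,dy*k*z,z],-1)
    t=C@T[:3,:3].T+T[:3,3]; t[(z<=0)|(th>1.35)]=np.nan
    return o,p,t,t@Ro.from_rotvec(o["tcp_rot"]).as_matrix().T+o["position"]
E
python3 - <<'E'
from h import *
o,p,t,W=wrist("pics/w2.png")
m=(abs(t[...,1])<20)&(t[...,0]>5)&(t[...,0]<28)&(t[...,2]>-30)&(t[...,2]<20)
P=t[m];print(len(P),np.percentile(P,[2,25,50,75,98],axis=0).round(1))
for a in (-15,-8,0,8,15):
    s=P[abs(P[:,1]-a)<3]; print(a,len(s),np.median(s[:,0]).round(1) if len(s) else "")
for a in (-15,-8,0,8,15):
    s=P[abs(P[:,2]-a)<3]; print("z",a,len(s),np.median(s[:,0]).round(1) if len(s) else "")
J=W-np.array([609.1,1.6,0]); c,s=np.cos(np.deg2rad(-9.8)),np.sin(np.deg2rad(-9.8))
jx=J[...,0]*c+J[...,1]*s; jy=-J[...,0]*s+J[...,1]*c
m=(abs(jx)<25)&(jy>60)&(jy<110)&(W[...,2]>51)&(W[...,2]<60); print("stop top",m.sum(),np.percentile(jx[m],[2,50,98]).round(1),np.percentile(jy[m],[2,50,98]).round(1))
E
```

```text
2307 [[ 17.2 -19.1 -29.5]
 [ 17.6  -9.9 -23.5]
 [ 17.8   0.1 -15.2]
 [ 18.   10.   -5.3]
 [ 18.3  19.2   5.7]]
-15 349 17.8
-8 350 17.7
0 345 17.7
8 349 17.8
15 349 17.9
z -15 374 17.8
z -8 334 17.7
z 0 294 17.6
z 8 77 17.5
z 15 0 
stop top 1817 [-16.4   0.7  17.8] [ 81.   90.8 100.4]
```

View pics/w2.png

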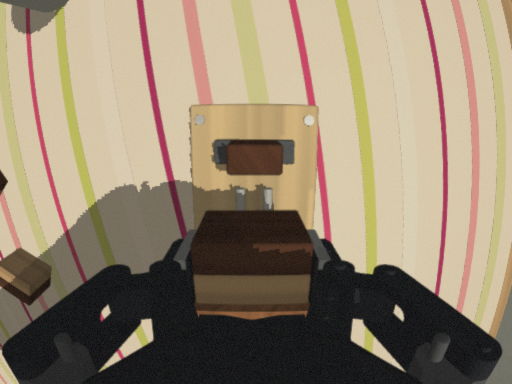

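Wrist view: the blank at (252,255) is square in the hand, its centre 2.8 mm off along tool x. The stop, at (255,158), is straight ahead. I'll shift 1.7 mm sideways and lower.

```bash
python3 -m pendant '[[0,0,0,0,0.17,1.5,1],[0,0,0,0,0,2,1],[0,0,0,0,0,2,1],[0,0,0,0,0,1.2,1],[0,0,0,0,0,0.6,1],[0,0,0,0,0,0.2,1],[0,0,0,0,0,0,1],[0,0,0,0,0,0,1]]'
python3 -c "
from h import *
go(617.7,51.9,21,-9.8)"
```

```text
time_s: 7.73
position: [619.3, 51.6, 24.1]
tcp_rot: [2.402, 2.023, 0.002]
force: [1.0, 0.4, 0.2]
finger_gap: 0.577
gripper_force: 62.2
t 7.73 pos [619.3  51.6  24.1] head -9.78 F [1.  0.4 0.2] Tz [0.02 0.01 0.01] gap 0.577 gf 62.2 q7 -0.63
 turn [ 0.0015 -0.0004  0.0003]  shift now-axes [-0.   -0.16  0.31]  shift target-axes [-0.   -0.16  0.31]
```

```bash
for i in 1 2 3; do python3 -m pendant '[[0,0,0,0,0,0.1,1],[0,0,0,0,0,0,1],[0,0,0,0,0,0,1]]' | egrep 'pos|force'; done
python3 - <<'E'
from h import *
go(617.7,51.9,21,-9.8)
o,p,t,W=wrist()
J=W-np.array([609.1,1.6,0]); c,s=np.cos(np.deg2rad(-9.8)),np.sin(np.deg2rad(-9.8))
jx=J[...,0]*c+J[...,1]*s; jy=-J[...,0]*s+J[...,1]*c
m=(abs(jx)<25)&(jy>75)&(jy<110)&(W[...,2]>51)&(W[...,2]<62); print("stop top",m.sum(),"tool y",np.percentile(t[...,1][m],[2,50,98]).round(1),"tool x",np.percentile(t[...,0][m],[2,50,98]).round(1))
m=(abs(t[...,1])<30)&(t[...,0]>5)&(t[...,0]<28)&(t[...,2]>-32)&(t[...,2]<20); print("blank",np.percentile(t[m],[1,50,99],axis=0).round(1))
E
```

```text
position: [619.0, 51.4, 22.9]
force: [0.4, 0.3, -0.3]
gripper_force: 62.2
position: [618.5, 51.4, 21.3]
force: [-0.5, 0.3, -0.9]
gripper_force: 62.2
position: [618.6, 51.4, 21.2]
force: [-2.6, -1.4, 6.1]
gripper_force: 62.6
t 8.48 pos [618.6  51.4  21.2] head -9.79 F [-2.6 -1.4  6.1] Tz [-0.14  0.45 -0.05] gap 0.578 gf 62.6 q7 -0.63
 turn [0.0002 0.0006 0.0002]  shift now-axes [ 0.04 -0.1   0.02]  shift target-axes [ 0.04 -0.1   0.02]
stop top 4891 tool y [-16.8   0.1  17. ] tool x [30.4 40.6 49.6]
blank [[ 10.6 -29.5 -31.8]
 [ 17.8  -0.2 -15.8]
 [ 27.1  29.6   9.8]]
```

Contact felt and centred on the stop to 0.1 mm. I release and rise.

```bash
python3 -m pendant '[[0,0,0,0,0,0,0.5],[0,0,0,0,0,0,0],[0,0,0,0,0,0,-0.5],[0,0,0,0,0,0,-1],[0,0,0,0,0,0,-1],[0,0,0,0,0,0,-1],[0,0,0,0,0,0,-1],[0,0,0,0,0,0,-1]]'
python3 -m pendant '[[0,0,0,0,0,-0.5,-1],[0,0,0,0,0,-1.5,-1],[0,0,0,0,0,-2.5,-1],[0,0,0,0,0,-3,-1],[0,0,0,0,0,-3,-1],[0,0,0,0,0,-2,-1],[0,0,0,0,0,-1,-1],[0,0,0,0,0,0,-1],[0,0,0,0,0,0,-1]]'
python3 - <<'E'
from h import *
go(596.8,-70.3,120,80.2)
o,p,t,W=wrist("pics/w3.png")
J=W-np.array([609.1,1.6,0]); c,s=np.cos(np.deg2rad(-9.8)),np.sin(np.deg2rad(-9.8))
jx=J[...,0]*c+J[...,1]*s; jy=-J[...,0]*s+J[...,1]*c
def f(n,m):
    print(n,m.sum(),cv2.minAreaRect(np.stack([jx[m],jy[m]],1).astype(np.float32)))
f("stop",(abs(jx)<25)&(jy>75)&(jy<110)&(W[...,2]>51)&(W[...,2]<60)); f("blank",(abs(jx)<35)&(jy>34)&(jy<74)&(W[...,2]>54)&(W[...,2]<62))
E
```

```text
time_s: 9.2
position: [618.4, 51.4, 20.2]
tcp_rot: [-2.403, -2.024, 0.0]
force: [-1.2, 0.0, 0.5]
finger_gap: 0.999
gripper_force: 0.0
time_s: 9.95
position: [618.2, 51.2, 155.0]
tcp_rot: [2.403, 2.024, -0.001]
force: [0.0, 0.3, -0.1]
finger_gap: 0.999
gripper_force: 0.0
t 9.95 pos [618.2  51.2 155. ] head -9.79 F [ 0.   0.3 -0.1] Tz [-0.03  0.08  0.01] gap 0.999 gf 0.0 q7 -0.55
 turn [-5.0000e-04  2.0000e-04 -1.5706e+00]  shift now-axes [-12.34  -0.04   3.5 ]  shift target-axes [  0.04 -12.34   3.5 ]
stop 1096 ((0.7524070739746094, 90.13253021240234), (36.326332092285156, 20.251895904541016), 0.004574103280901909)
blank 2069 ((2.3298187255859375, 53.33085632324219), (50.1350212097168, 30.2379093170166), 0.36179861426353455)
```

View pics/w3.png

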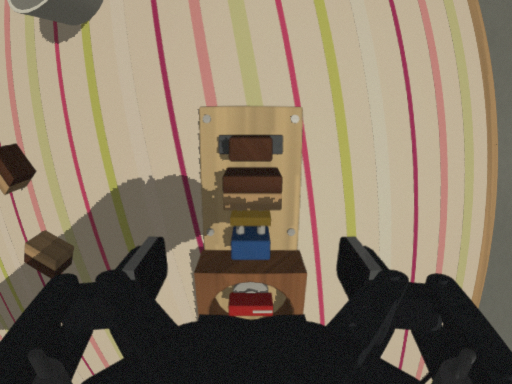

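The wrist view shows the blank at (252,181) standing square between pad (250,220) and stop (251,148). It is about 1.6 mm off-centre at most. On to the knob.

```bash
python3 -m pendant '[[0,0,0,-2,0,0,-0.5],[0,0,0,-3.2,0,0,0],[0,0,0,-3.2,0,0,0.2],[0,0,0,-2.5,0,0,0.2],[0,0,0,-1.44,0,0,0.2],[0,0,-0.1208,0,0,0,0.2],[0,0,-0.1208,0,0,0,0.2],[0,0,-0.1208,0,0,0,0.2],[0,0,-0.1208,0,0,0,0.2],[0,0,-0.1208,0,0,0,0.2],[0,0,-0.1208,0,0,0,0.2],[0,0,-0.1208,0,0,0,0.2]]'
python3 -m pendant '[[0,0,-0.1208,0,0,0,0.2],[0,0,-0.1208,0,0,0,0.2],[0,0,-0.1208,0,0,0,0.2],[0,0,-0.1208,0,0,0,0.2],[0,0,-0.1208,0,0,0,0.2],[0,0,-0.1208,0,0,0,0.2],[0,0,0,0,0,0,0.2],[0,0,0,0,0,0,0.2],[0,0,0,0,0,0,0.2]]'
python3 - <<'E'
from h import *
go(596.8,-70.3,28,80.2)
o,p,t,W=wrist("pics/w4.png")
m=(abs(W[...,0]-597)<75)&(abs(W[...,1]+70)<75)&(W[...,2]>57)&(W[...,2]<66); r=cv2.minAreaRect(W[m][:,:2].astype(np.float32)); print("rim",m.sum(),r)
m=(np.hypot(W[...,0]-597,W[...,1]+70)<35)&(W[...,2]>45)&(W[...,2]<55); P=W[m]; print("bar",len(P),np.median(P,0) if len(P) else"",cv2.minAreaRect(P[:,:2].astype(np.float32)) if len(P)>5 else "")
E
```

```text
time_s: 11.0
position: [596.1, -70.2, 153.0]
tcp_rot: [-1.351, -2.832, 0.002]
force: [0.3, 0.8, 0.4]
finger_gap: 0.399
gripper_force: 0.0
time_s: 11.75
position: [596.9, -70.2, 154.2]
tcp_rot: [-0.272, -3.128, -0.0]
force: [0.2, -0.6, -0.4]
finger_gap: 0.399
gripper_force: 0.0
t 11.75 pos [596.9 -70.2 154.2] head 80.05 F [ 0.2 -0.6 -0.4] Tz [ 0.04 -0.02  0.02] gap 0.399 gf 0.0 q7 1.09
 turn [ 0.0001 -0.0019 -0.0026]  shift now-axes [-2.000e-02 -1.000e-02  1.262e+01]  shift target-axes [ 1.000e-02 -1.000e-02  1.262e+01]
rim 6468 ((597.5380249023438, -69.9798812866211), (104.77838897705078, 104.41426849365234), 80.07807922363281)
bar 827 [596.24790921 -69.66974294  51.33741622] ((597.1744995117188, -69.91844940185547), (13.170426368713379, 45.388343811035156), 80.40986633300781)
```

View pics/w4.png

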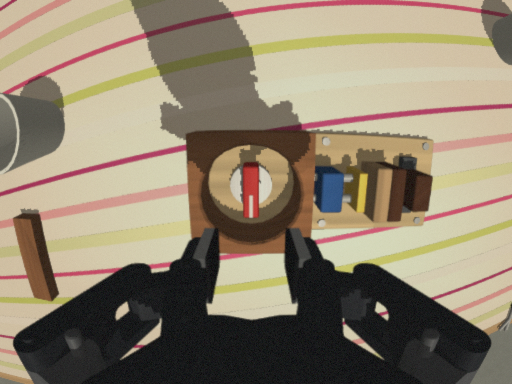

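The knob bar at (251,190) lies between the fingers and the blank still stands. I descend into the well.

```bash
python3 -m pendant '[[0,0,0,0.03,0.02,2,0.2],[0,0,0,0,0,2.5,0.2],[0,0,0,0,0,2.5,0.2],[0,0,0,0,0,2,0.2],[0,0,0,0,0,1.5,0.2],[0,0,0,0,0,1.1,0.2],[0,0,0,0,0,0.7,0.2],[0,0,0,0,0,0.3,0.2],[0,0,0,0,0,0,0.2],[0,0,0,0,0,0,0.2]]'
python3 -m pendant '[[0,0,0,0,0,0,0.4],[0,0,0,0,0,0,0.6],[0,0,0,0,0,0,1],[0,0,0,0,0,0,1],[0,0,0,0,0,0,1],[0,0,0,0,0,0,1],[0,0,0,0,0,0,1]]'
python3 -c "
from h import *
go(597.2,-69.9,28,80.2)"
```

```text
time_s: 12.63
position: [598.0, -69.9, 30.1]
tcp_rot: [0.269, 3.128, -0.0]
force: [0.2, 0.3, 0.8]
finger_gap: 0.395
gripper_force: 0.0
time_s: 13.22
position: [597.8, -71.2, 30.5]
tcp_rot: [0.27, 3.129, -0.003]
force: [-1.4, -2.8, 5.2]
finger_gap: 0.148
gripper_force: 59.3
t 13.22 pos [597.8 -71.2  30.5] head 80.14 F [-1.4 -2.8  5.2] Tz [-0.4   0.27 -0.02] gap 0.148 gf 59.3 q7 0.98
 turn [-0.0019  0.0014 -0.001 ]  shift now-axes [0.08 0.12 0.25]  shift target-axes [0.08 0.11 0.25]
```

```bash
cat > tq.py <<'E'
from h import *
o=manip.get_obs(); M=Ro.from_rotvec(o["tcp_rot"]).as_matrix(); h=np.rad2deg(np.arctan2(M[1,1],M[0,1]))
print(round(o["time_s"],2),"knob",round(np.deg2rad(80.14-h),3),"Tz",round(o["wrist_torque"][2],3),"F",np.round(o["force"],1),"pos",np.round(o["position"],1),"gap",round(o["finger_gap"],3))
E
python3 -m pendant '[[0,0,0.08,0,0,0,1],[0,0,0.08,0,0,0,1],[0,0,0.08,0,0,0,1],[0,0,0.08,0,0,0,1]]' >/dev/null; python3 tq.py
python3 -m pendant '[[0,0,0.08,0,0,0,1],[0,0,0.08,0,0,0,1],[0,0,0.04,0,0,0,1],[0,0,0.04,0,0,0,1]]' >/dev/null; python3 tq.py
python3 -m pendant '[[0,0,0.04,0,0,0,1],[0,0,0.04,0,0,0,1],[0,0,0.04,0,0,0,1]]' >/dev/null; python3 tq.py
python3 -m pendant '[[0,0,0.04,0,0,0,1],[0,0,0.04,0,0,0,1]]' >/dev/null; python3 tq.py
```

```text
13.55 knob 0.322 Tz 0.363 F [-2.7 -3.6  6.3] pos [597.6 -71.7  30.4] gap 0.148
13.88 knob 0.561 Tz 0.443 F [-2.8 -3.9  5.3] pos [597.3 -72.2  30.4] gap 0.149
14.13 knob 0.681 Tz 0.429 F [-2.9 -4.   6.6] pos [597.2 -72.3  30.4] gap 0.147
14.3 knob 0.761 Tz 0.376 F [-2.9 -4.6  6.7] pos [597.1 -72.4  30.4] gap 0.15
```

```bash
for i in 1 2 3 4 5 6 7 8 9 10; do python3 -m pendant '[[0,0,0.04,0,0,0,1]]' >/dev/null; python3 tq.py; done
```

```text
14.38 knob 0.801 Tz 0.353 F [-3.5 -4.6  6.8] pos [597.  -72.4  30.4] gap 0.149
14.47 knob 0.841 Tz 0.421 F [-4.4 -4.6  7.7] pos [597.  -72.4  30.4] gap 0.148
14.55 knob 0.881 Tz 0.4 F [-4.2 -5.4  7.2] pos [596.9 -72.6  30.4] gap 0.151
14.63 knob 0.921 Tz 0.381 F [-3.1 -4.6  8. ] pos [596.8 -72.5  30.4] gap 0.148
14.72 knob 0.961 Tz 0.319 F [-3.6 -4.6  7.4] pos [596.8 -72.6  30.4] gap 0.152
14.8 knob 1.001 Tz 0.435 F [-4.1 -4.1  7.3] pos [596.7 -72.6  30.4] gap 0.146
14.88 knob 1.041 Tz 0.409 F [-3.9 -4.   8. ] pos [596.6 -72.6  30.4] gap 0.154
14.97 knob 1.081 Tz 0.393 F [-4.8 -4.7  8.1] pos [596.5 -72.7  30.4] gap 0.147
15.05 knob 1.121 Tz 0.402 F [-4.1 -4.   8.1] pos [596.4 -72.7  30.4] gap 0.149
15.13 knob 1.161 Tz 0.382 F [-4.8 -4.1  8.3] pos [596.4 -72.8  30.4] gap 0.15
```

```bash
for i in 1 2 3 4; do python3 -m pendant '[[0,0,0.04,0,0,0,1]]' >/dev/null; python3 tq.py; done
```

```text
15.22 knob 1.201 Tz 0.392 F [-5.7 -4.9  9.7] pos [596.3 -72.8  30.4] gap 0.147
15.3 knob 1.241 Tz 0.372 F [-5.3 -5.1  9.3] pos [596.2 -72.8  30.4] gap 0.149
15.38 knob 1.281 Tz 0.43 F [-5.5 -4.7  8.9] pos [596.2 -72.8  30.4] gap 0.145
15.47 knob 1.321 Tz 0.362 F [-4.8 -4.6  9. ] pos [596.1 -72.8  30.4] gap 0.151
```

```bash
for i in 1 2 3 4 5 6 7 8 9 10; do python3 -m pendant '[[0,0,0.02,0,0,0,1]]' >/dev/null; python3 tq.py|cut -c1-35; done
```

```text
15.55 knob 1.341 Tz 0.364 F [-4.7 -
15.63 knob 1.36 Tz 0.39 F [-6.  -5.
15.72 knob 1.38 Tz 0.395 F [-6.1 -3
15.8 knob 1.4 Tz 0.432 F [-5.6 -4.1
15.88 knob 1.42 Tz 0.439 F [-5.8 -4
15.97 knob 1.439 Tz 0.524 F [-6.1 -
16.05 knob 1.459 Tz 0.551 F [-5.7 -
16.13 knob 1.479 Tz 0.576 F [-5.7 -
16.22 knob 1.499 Tz 0.549 F [-6.  -
16.3 knob 1.519 Tz 0.578 F [-5.6 -4
```

```bash
for i in 1 2 3 4 5 6 7 8; do python3 -m pendant '[[0,0,0.02,0,0,0,1]]' >/dev/null; python3 tq.py|cut -c1-35; done
```

```text
16.38 knob 1.539 Tz 0.538 F [-6.1 -
16.47 knob 1.559 Tz 0.584 F [-6.8 -
16.55 knob 1.579 Tz 0.504 F [-7.2 -
16.63 knob 1.599 Tz 0.54 F [-6.  -3
16.72 knob 1.619 Tz 0.514 F [-6.1 -
16.8 knob 1.639 Tz 0.569 F [-5.9 -3
16.88 knob 1.659 Tz 0.593 F [-5.8 -
16.97 knob 1.679 Tz 0.584 F [-7.1 -
```

The blank met the stop at about 1.43 rad, as vision predicted. The target is 1.86 to 1.87.

```bash
python3 -m pendant '[[0,0,0.03,0,0,0,1],[0,0,0.03,0,0,0,1],[0,0,0.03,0,0,0,1]]' >/dev/null; python3 tq.py
python3 -m pendant '[[0,0,0.03,0,0,0,1],[0,0,0.03,0,0,0,1],[0,0,0.03,0,0,0,1]]' >/dev/null; python3 tq.py
python3 -m pendant '[[0,0,0.007,0,0,0,1],[0,0,0,0,0,0,1],[0,0,0,0,0,0,1],[0,0,0,0,0,0,1]]' >/dev/null; python3 tq.py
python3 -m pendant '[[0,0,0,0,0,0,0.6],[0,0,0,0,0,0,0.4],[0,0,0,0,0,0,0.2],[0,0,0,0,0,0,0.2],[0,0,0,0,0,0,0.2]]'
python3 -m pendant '[[0,0,0,0,0,-0.3,0.2],[0,0,0,0,0,-1,0.2],[0,0,0,0,0,-2,0.2],[0,0,0,0,0,-2.5,0.2],[0,0,0,0,0,-3,0.2],[0,0,0,0,0,-3,0.2],[0,0,0,0,0,-2,0.2],[0,0,0,0,0,-1,0.2],[0,0,0,0,0,0,0.2],[0,0,0,0,0,0,0.2]]'
python3 - <<'E'
from h import *
o,p,t,W=wrist("pics/w5.png")
J=W-np.array([609.1,1.6,0]); c,s=np.cos(np.deg2rad(-9.8)),np.sin(np.deg2rad(-9.8))
jx=J[...,0]*c+J[...,1]*s; jy=-J[...,0]*s+J[...,1]*c; Z=W[...,2]
hsv=cv2.cvtColor(p["frame"],cv2.COLOR_BGR2HSV)
def f(n,m):
    if m.sum()>8: print(n,m.sum(),cv2.minAreaRect(np.stack([jx[m],jy[m]],1).astype(np.float32)))
r=(abs(jx)<35)&(jy>-15)&(jy<110); H=hsv[...,0]; S=hsv[...,1]
f("blue jaw",r&(H>100)&(H<130)&(S>100)&(Z>45)); f("yellow",r&(H>20)&(H<35)&(S>150)&(Z>46)&(Z<56))
f("blank",r&(Z>54.7)&(Z<62)&(jy>40)&(jy<82)); f("stop",r&(Z>51)&(Z<60)&(jy>82))
m=(np.hypot(W[...,0]-597,W[...,1]+70)<35)&(Z>45)&(Z<56); print("bar",cv2.minAreaRect(W[m][:,:2].astype(np.float32)))
E
```

```text
17.22 knob 1.769 Tz 0.635 F [-7.  -4.5  9.8] pos [595.3 -72.7  30.4] gap 0.152
17.47 knob 1.859 Tz 0.617 F [-7.  -4.2 11.1] pos [595.1 -72.6  30.4] gap 0.144
17.8 knob 1.865 Tz 0.55 F [-7.9 -4.2 11.5] pos [595.1 -72.7  30.4] gap 0.15
time_s: 18.22
position: [597.5, -69.5, 29.2]
tcp_rot: [-2.675, -1.647, -0.001]
force: [0.2, -0.4, 0.3]
finger_gap: 0.403
gripper_force: 0.0
time_s: 19.05
position: [597.0, -70.0, 177.2]
tcp_rot: [2.675, 1.646, -0.0]
force: [-0.8, 0.3, -0.4]
finger_gap: 0.401
gripper_force: 0.0
blue jaw 827 ((0.7243595123291016, 24.102928161621094), (19.756662368774414, 34.7714958190918), 88.74598693847656)
yellow 384 ((1.1575355529785156, 45.923377990722656), (36.00730514526367, 8.741155624389648), 0.44647708535194397)
blank 1826 ((2.2102508544921875, 61.92568588256836), (50.35994338989258, 40.126224517822266), 0.016400091350078583)
stop 678 ((0.6617660522460938, 91.01200866699219), (36.35589599609375, 18.037269592285156), 0.3144439160823822)
bar ((597.3485107421875, -69.6834716796875), (45.315757751464844, 13.991727828979492), 63.53200912475586)
```

View pics/w5.png

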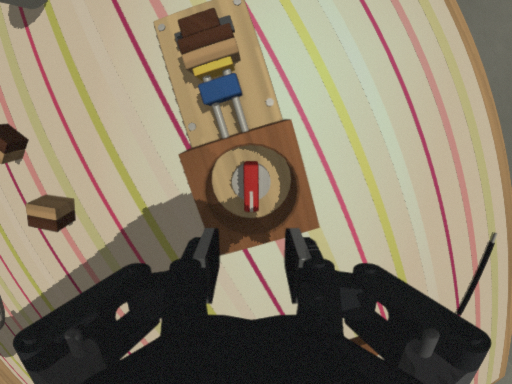

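The wrist view shows the blank at (208,50) pressed between pad (212,66) and stop. The jaw front is at jig y 34 and the pad face at 50, so the pad is about 6 mm back. The knob is free of the hand.

```bash
python3 -c "
from rig import manip
print(manip.hand_in())"
```

```text
the job is handed in; nothing more can be done
None
```

The blank stands clamped square against the stop, about 1.5 mm off-centre sideways, with the yellow pad about 6 mm (half-way) back on its springs. The knob was left at about 1.86 rad and the gripper is clear of everything. I handed the job in at about 19 s; no verdict was shown.

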